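Dock the printed cup and draw the slip syringe over it

TASK

Without touching the soft printed cup, slide the round plaster bat it stands on across the table into the V-stop, until the bat rests against both arms. Then draw the syringe out of its slanted socket, turn it so that its nozzle points straight down, and finish holding it still in the gripper with the nozzle tip over the middle of the cup, about 2 cm above the rim, touching neither cup nor stand. Leave the bat seated and the other things where they are.

Things in the scene. Friction and masses are not known exactly. Their poses are not given: they have to be found in the camera images.
- bat: loose round white plaster disc, 140 mm across, 18 mm thick, about 0.36 kg with the cup; lies flat and slides on the table. Origin: centre of its underside, z up. Only its rim may be pushed. Too wide to grip.
- print: ribbed off-white printed clay cup, 51 mm across, 40 mm tall, stuck on the middle of the bat and moving with it; soft, not to be touched. Origin: centre of its underside, on the bat's top (18 mm above the table).
- cup_mouth (a point): centre of the cup's open mouth at rim height, on the cup's axis, 58 mm above the table; the opening is about 30 mm wide.
- bat_stop: fixed aluminium V-stop: two bars 18 mm high at right angles, joined by a flat strap behind. Origin: on the table, exactly where the centre of the bat lies when the bat rests against both bars; x points into the V (the direction to push), bars touch the bat at 45 deg to both sides of x; front ends of the bars at x = 26 to 36 mm, y = +-78 mm.
- syringe: translucent 50 ml syringe, 137 mm long, 80 g. Axis is its y axis, at z = 19 mm; +y points to the nozzle. Along y: nozzle 68 to 54 mm (8 mm thick), barrel 27 mm thick 53 to -30, flange 38 mm wide -30 to -37, plunger rod 12 mm, thumb disc 29 mm wide ends at -68. The plunger does not move. At the start it lies in the socket, nozzle down; barrel from y = 20 to -30 is free to grip.
- nozzle_tip (a point): centre of the end of the syringe's nozzle, at (0, 68.5, 19) mm of syringe.
- syringe_stand: fixed grey stand: base plate 76 x 112 x 8 mm (x, y) with a round socket leaning 45 deg from upright towards the stand's -y. Socket inside 30 mm wide, 48 mm deep, outside 37 mm; floor closed. A lip 15 mm wide runs 26 mm past the mouth under the barrel. Origin: on the table, 2 mm in y from the plate's middle; z up. The syringe is drawn out along (0, -0.71, 0.71).
- socket_mouth (a point): centre of the socket's open mouth, at (0, -4, 74) mm of syringe_stand.
- nozzle_1: bystander: small brass print nozzle, 22 x 25 x 44 mm, standing; origin under its centre.
- nozzle_2: bystander: steel print nozzle, 26 x 30 x 44 mm, standing; origin under its centre.
- figure_2: bystander: small printed bear figure, 36 x 35 x 51 mm; origin under its centre.
- paint_scraper: bystander: filling knife lying flat, 183 mm long in y, 64 mm wide; origin under its centre.
- loop_tool: bystander: wire loop tool with wooden handle lying flat, 179 mm long in y, 34 mm wide; origin under its centre.
Not all that is in view belongs to the job. There is more than one size of the syringe; the one meant has the size given above.

How it is judged:
By the outcome, as a careful person would: the job done as asked, in the order asked, and still so for the second after the job is handed in, while the arm keeps its last pose, push and grip.
It also fails if it takes over 61 s, if anything falls off the work surface, if the arm or the gripper's body presses on something with over 40 N, if the wrist force passes 120 N, or if a joint passes its speed limit or range.

ROBOT

A 6-joint arm with a two-finger parallel gripper is mounted at the origin on a cart in front of the work surface, level with it; the furniture and walls round the work are solid. World frame = base frame: x ahead of the robot, y to its left, z up, the work surface at z = 0. Lengths are in mm, angles in rad, forces in N, time in s.
With the tool pointing down it reaches from about 300 to 1000 mm from the base axis. Payload 5.1 kg.
Tool frame: the origin (TCP) lies midway between the tips of the shut fingers; the grasp point (between the pads) lies 19 mm behind it; z points along the fingers, y is the line along which they close (so a half turn about z gives the same grasp; the last joint's range is limited). The gripper opens to 95 mm and grips with 3 to 60 N. Pads are 20 mm wide; open, the fingers measure 119 mm over their backs; the gripper's body (75 mm by 180 mm) begins 59 mm behind the grasp point.
Start: joints at [-1.348, 0.124, 1.65, -0, 1.367, -0.083], TCP at [195.654, -619.842, 214.656] pointing down, gripper open.
Joint ranges: [-2.61, 2.61], [-1.02, 2.33], [0.03, 2.71], [-1.35, 4.49], [0.32, 2.68], [-2.91, 2.91]. Speed limits (rad/s): [2.57, 2.57, 3.14, 3.14, 3.14, 3.14].

INTERFACE

Orientations are given as a rotation vector (axis times angle).
In Python, from plant import r gives the robot as it stands.
- The arm moves only by the tool apply_moves, never from a script. Its argument "plan" is a list of rows, each an object with "slide": the shift along the tool's x, y, z in mm, a list of three; "roll": the turn about the tool's z in degrees; "fingers": the finger opening in mm, from 0 to 95.1. In form: [{"slide": [x, y, z], "roll": roll, "fingers": fingers}, ...]. A call has 1 to 20 rows; each row shifts and turns the commanded pose from where the row before left it, along the tool's axes as they then stand; what a row does not reach is not made up. A row lasts 1/10 s, in which the tool goes at most 50 mm and 8.59 degrees, less where a joint would pass 70% of its speed; a pose out of reach is approached as far as the arm can. A call with a gripper value outside its range is refused whole. The fingers move at their own pace and stop on an object; "newtons" is the grip in N (left out, the last holds). Time passes only in rows, so rows that do not move let the fingers close. It gives the time, the measured TCP pose, the force, the opening and the grip force at its end, in the units of the state.
- r.sense(): the state, without advancing time (a new reading comes with each control period).
- r.read_camera(name): name is "side" or "top"; returns (picture, depth): 400x640x3 uint8, red, green, blue; 400x640 float32, mm along the optical axis (not along the pixel's ray), 0 where there is no reading.
- r.get_calibration(name): a dict with "fx", "fy", "cx", "cy" (pixels), "dist" ([k1, k2, p1, p2, k3] as OpenCV has them; the pictures are not rectified), "world_to_cam" (4x4, takes a point from world to camera coordinates). Camera axes: x right, y up, looking along -z (the intrinsics and any distortion apply to the point x, -y, -z); pixel columns grow to the right and rows downward; lengths in mm; the calibration is good to about 2 mm. A picture is of the moment at which its call begins. get_calibration takes no time and is no camera call.
- r.sign_off(): hands the job in; it is judged then, once.
The state is a dict: "clock": time; "qpos": joint angles; "qvel": joint speeds; "effort": joint torques, N m; "eef_pos": TCP position; "tool_rot": TCP orientation; "ft_force": force on the tool from outside, world axes, zero at the start; "torque": the same for the moment, N m; "opening": finger opening in mm; "finger_force": force on a finger pad.
Only numpy, scipy, OpenCV 4.12 (cv2) and the standard library are available. Lean on these libraries where they do the work, as an engineer would, in place of code of your own. Each camera call takes 0.05 s, during which the arm holds its last target. There are 200 camera calls.

## Working session

There is one attempt and no reset: what is moved stays moved. The work goes in short steps, Python scripts to look and compute and a tool call to move; the robot and the scene stay as the last step left them, time stands still between calls to the robot, and variables do not carry over. Pictures are saved under pics/ and viewed, at most 10 in all, crops included, and the job is handed in when it is done.

Besides the shell and the picture viewer there is one more tool, called after "Request:" as name([rows], argument=value, ...), one row to a line, values as JSON. apply_moves: Moves the arm, as the interface text tells. Its arguments: {"type":"object","properties":{"plan":{"type":"array"},"newtons":{"type":"number"}},"required":["plan"]}

```bash
ls; mkdir -p pics; cat > h.py <<'E'
import numpy as np, cv2
from scipy.spatial.transform import Rotation as R
from plant import r
def world(name, depth, uv):
    c=r.get_calibration(name); K=np.array([[c['fx'],0,c['cx']],[0,c['fy'],c['cy']],[0,0,1.]])
    uv=np.asarray(uv,float).reshape(-1,2)
    n=cv2.undistortPoints(uv[:,None],K,np.array(c['dist']))[:,0]
    d=depth[uv[:,1].round().astype(int),uv[:,0].round().astype(int)]
    p=np.c_[n[:,0]*d,-n[:,1]*d,-d]
    T=np.linalg.inv(np.array(c['world_to_cam']))
    w=p@T[:3,:3].T+T[:3,3]; w[d==0]=np.nan
    return w
def cloud(name,depth):
    h,w=depth.shape; u,v=np.meshgrid(np.arange(w),np.arange(h))
    return world(name,depth,np.c_[u.ravel(),v.ravel()]).reshape(h,w,3)
def proj(name,P):
    c=r.get_calibration(name); K=np.array([[c['fx'],0,c['cx']],[0,c['fy'],c['cy']],[0,0,1.]])
    T=np.array(c['world_to_cam']); p=np.atleast_2d(P)@T[:3,:3].T+T[:3,3]
    return cv2.projectPoints(p*[1,-1,-1],np.zeros(3),np.zeros(3),K,np.array(c['dist']))[0][:,0]
E
python3 - <<'E'
from h import *
for n in('top','side'):
    im,d=r.read_camera(n); cv2.imwrite(f'pics/{n}0.png',im[...,::-1]); np.savez(f'{n}0.npz',im=im,d=d)
    c=r.get_calibration(n); print(n,np.linalg.inv(c['world_to_cam']).round(2).tolist(),c['fx'])
print(r.sense())
E
```

```text
pics
top [[0.03, 0.98, -0.19, 404.57], [-1.0, 0.03, 0.01, -135.77], [0.01, 0.19, 0.98, 921.29], [0.0, 0.0, 0.0, 1.0]] 400.23327719663916
side [[0.92, 0.19, -0.35, 252.29], [-0.4, 0.46, -0.79, -830.38], [0.01, 0.87, 0.5, 502.42], [0.0, 0.0, 0.0, 1.0]] 398.1958144428311
{'clock': 0.1, 'qpos': array([-1.34760850e+00,  1.24430630e-01,  1.65152551e+00,  5.96407057e-06,
        1.36747874e+00, -8.26014970e-02]), 'qvel': array([ 0.00142761, -0.00199824, -0.0028573 , -0.00033101, -0.00028989,
       -0.00098066]), 'effort': array([-2.22206340e-04, -4.18883443e+01, -3.61096323e+01,  7.76632363e-02,
        4.61605238e-02, -6.18430840e-05]), 'eef_pos': array([ 195.52612251, -619.29635564,  213.52300175]), 'tool_rot': array([-3.10312762e+00, -4.78181674e-01,  1.93979283e-04]), 'ft_force': array([-0.12888944, -0.39785733, -1.12189494]), 'torque': array([ 0.01484498, -0.00976978,  0.01063317]), 'finger_force': 0.0, 'opening': 94.8614947823816}
```

View pics/top0.png

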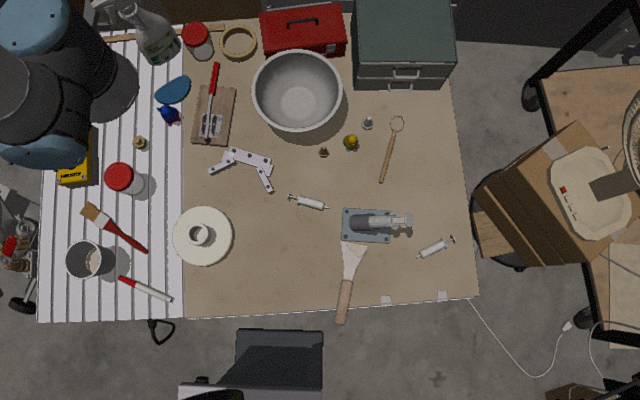

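View pics/side0.png

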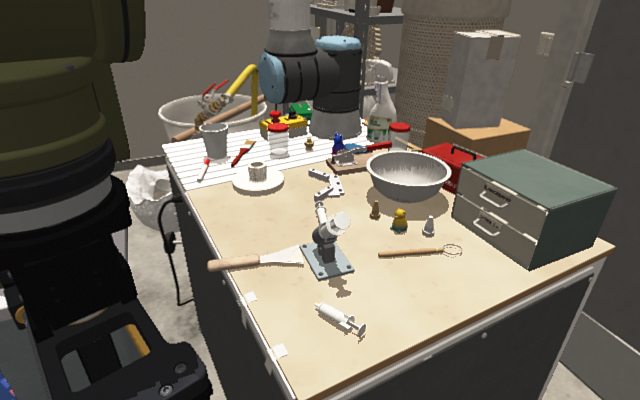

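The top view shows the bat and cup at (203,236), the V-stop at (243,165), and the stand with the leaning syringe at (385,222). Loose things sit at brass nozzle (323,152), figure (351,142), steel nozzle (367,123), loop tool (390,150) and scraper (347,280). The side view shows the stand at (327,245) and the bat at (258,178).
Things that could be taken for the syringe, by top pixel: the one in the socket at (385,222), a loose small one at (308,201), and a loose one at (435,246). By the description I choose the one in the socket and check it in a crop.

```bash
python3 - <<'E'
from h import *
t=np.load('top0.npz'); s=np.load('side0.npz')
a=cv2.resize(t['im'][135:275,165:365],None,fx=2.8,fy=2.8,interpolation=2)
b=cv2.resize(t['im'][195:260,330:470],None,fx=4,fy=4,interpolation=2)
c=cv2.resize(s['im'][195:285,280:360],None,fx=3,fy=3,interpolation=2)
o=np.zeros((600,800,3),np.uint8)
o[:340,:490]=a[:340,:490]; o[340:600,:560]=b; o[:270,560:800]=c
cv2.imwrite('pics/crop1.png',o[...,::-1])
W=cloud('top',t['d']); np.save('W.npy',W); V=cloud('side',s['d'])
print('tcp px',proj('top',[195,-620,214]),proj('side',[195,-620,214]),proj('top',[0,0,0]))
for n,(u,v) in dict(table=(290,250),bat=(180,236),cuprim=(199,226),small=(308,201),other=(435,246),white=(110,270),bowl=(298,60)).items(): print(n,W[v,u].round(1))
for n,(u,v) in dict(table=(400,280),bat=(240,180),).items(): print(n,V[v,u].round(1))
z=W[...,2]
# bat top points
P=W.reshape(-1,3); m=(np.abs(P[:,2]-18)<5)
uu=np.tile(np.arange(640),400); vv=np.repeat(np.arange(400),640)
m&=(uu>165)&(uu<240)&(vv>200)&(vv<275)
B=P[m]; (c0,rad)=cv2.minEnclosingCircle(B[:,:2].astype(np.float32)); print('bat',c0,rad,np.median(B[:,2]))
m=(P[:,2]>50)&(P[:,2]<68)&(uu>165)&(uu<240)&(vv>200)&(vv<275)
C=P[m];print('cup',cv2.minEnclosingCircle(C[:,:2].astype(np.float32)),C[:,2].max())
E
```

```text
tcp px [[582.23911484 394.06683345]] [[129.19005258 426.44949174]] [[246.29215125 457.73581945]]
table [456.  -79.9  -3. ]
bat [478.4 170.7  18.3]
cuprim [498.7 118.   54.6]
small [ 567.1 -118.2   20.7]
other [ 471.2 -408.6   21.5]
white [395.  331.9  11.1]
bowl [903.6 -84.1  53.4]
table [ 6.211e+02 -3.637e+02  6.000e-01]
bat [434.1 122.2  18.1]
bat (482.3623352050781, 121.89381408691406) 70.01205444335938 17.439511239635408
cup ((481.26190185546875, 121.63668823242188), 26.25753402709961) 61.83534791071065
```

View pics/crop1.png

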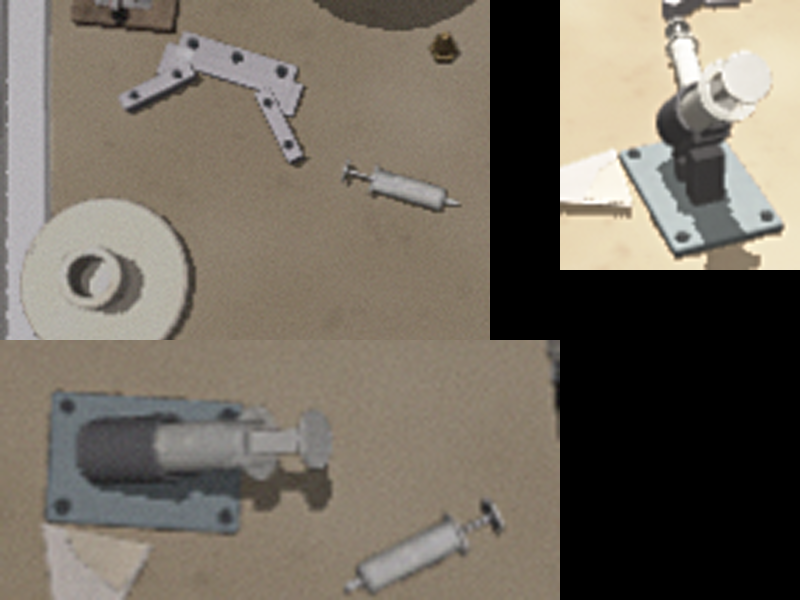

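The crop confirms it: the syringe in the socket (stand plate 343–390, 208–243) is the large one, barrel leaning towards image right (world −y). The two loose ones are much thinner. The V opens towards lower left, at the bat. Now I'll fit the poses.

```bash
python3 - <<'E'
from h import *
t=np.load('top0.npz'); s=np.load('side0.npz')
W=cloud('top',t['d']);V=cloud('side',s['d'])
uu,vv=np.meshgrid(np.arange(640),np.arange(400))
print('slats z', [W[v,u].round(1).tolist() for u,v in((170,290),(160,280),(172,190),(180,180),(190,290))])
# local table offset
for nm,C in(('top',W),('side',V)):
    for x,y in((480,0),(600,50),(450,-300),(620,-150)):
        m=(np.hypot(C[...,0]-x,C[...,1]-y)<15); print(nm,(x,y),np.median(C[m][:,2]).round(1),end=' ')
    print()
# stop
m=(uu>203)&(uu<278)&(vv>143)&(vv<196)&(W[...,2]>9)&(W[...,2]<30)
n,l,st,ce=cv2.connectedComponentsWithStats(m.astype(np.uint8)); k=1+st[1:,4].argmax(); m=l==k
print('stop n',st[k]); P=W[m]; print(np.percentile(P[:,2],[5,50,95]))
np.save('stop.npy',P)
img=np.zeros((400,400),np.uint8)
# upsampled image: pixel=.5mm
from scipy.interpolate import griddata
for row in range(vv[m].min(),vv[m].max()+1): print(row,''.join('#' if x else '.' for x in m[row,203:280]))
# plate
m2=(uu>335)&(uu<400)&(vv>200)&(vv<250)
m2&=(W[...,2]>4)&(W[...,2]<14); Q=W[m2]; print('plate',len(Q),cv2.minAreaRect(Q[:,:2].astype(np.float32)),np.median(Q[:,2]))
# objects in syringe
for v in (222,):
    print([ (u,W[v,u].round(0).tolist()) for u in range(350,420,4)])
E
```

```text
slats z [[356.1, 190.9, -1.8], [377.6, 215.9, -1.1], [588.3, 206.3, -0.3], [613.0, 188.9, 0.4], [358.2, 143.7, 0.6]]
top (480, 0) -0.4 top (600, 50) -0.6 top (450, -300) -0.9 top (620, -150) -0.7 
side (480, 0) -0.6 side (600, 50) -0.8 side (450, -300) -0.4 side (620, -150) -0.8 
stop n [208 154  27  21 196]
[10.09329835 16.95795247 20.65783455]
154 ..........................#..................................................
155 ..........................##.................................................
156 .......................#....#................................................
157 ......................##...###...............................................
158 .......................#.#####...............................................
159 .....................#.########..............................................
160 .....................##########..............................................
161 ....................############.............................................
162 .................###############.............................................
163 ..........
[... 949 characters left out ...]
....................
plate 1094 ((508.3937683105469, -251.26632690429688), (110.84461212158203, 95.73053741455078), 89.84941864013672) 7.718584138894926
[(350, [517.0, -212.0, 52.0]), (354, [516.0, -220.0, 60.0]), (358, [516.0, -228.0, 68.0]), (362, [515.0, -236.0, 74.0]), (366, [514.0, -243.0, 82.0]), (370, [514.0, -252.0, 84.0]), (374, [513.0, -259.0, 94.0]), (378, [513.0, -266.0, 99.0]), (382, [512.0, -274.0, 105.0]), (386, [511.0, -281.0, 111.0]), (390, [510.0, -287.0, 123.0]), (394, [512.0, -297.0, 112.0]), (398, [511.0, -304.0, 121.0]), (402, [510.0, -310.0, 129.0]), (406, [508.0, -315.0, 142.0]), (410, [510.0, -325.0, 133.0]), (414, [528.0, -367.0, -2.0]), (418, [528.0, -376.0, 0.0])]
```

```bash
python3 - <<'E'
from h import *
from scipy.optimize import least_squares
t=np.load('top0.npz'); s=np.load('side0.npz')
W=cloud('top',t['d']);V=cloud('side',s['d'])
uu,vv=np.meshgrid(np.arange(640),np.arange(400))
# V-stop bars
P=np.r_[W[(uu>203)&(uu<278)&(vv>143)&(vv<196)],]
for nm,C in(('top',W),('side',V)):
    m=(C[...,0]>540)&(C[...,0]<700)&(C[...,1]>-60)&(C[...,1]<180)&(C[...,2]>13)&(C[...,2]<24)
    m=m.astype(np.uint8)
    n,l,st,ce=cv2.connectedComponentsWithStats(m)
    for k in range(1,n):
        if st[k,4]>25:
            Q=C[l==k]; print(nm,'bar',st[k].tolist(),np.round(Q.mean(0),1),np.array(cv2.minAreaRect(Q[:,:2].astype(np.float32))[0]).round(1),np.array(cv2.minAreaRect(Q[:,:2].astype(np.float32))[1]).round(1),cv2.minAreaRect(Q[:,:2].astype(np.float32))[2])
# cylinder fits: axis in barrel
for nm,Cs in(('top',[W]),('side',[V]),('both',[W,V])):
  L=[]
  for C in Cs:
    m=(np.abs(C[...,0]-513)<40)&(C[...,1]>-420)&(C[...,1]<-150)&(C[...,2]>20); L.append(C[m])
  A=np.concatenate(L)
  # coordinate along assumed axis from stand pose param: x0,y0 (stand origin), yaw
  p=np.array([513,-248,0.0])
  for it in range(6):
    def res(p,A):
        B=(A-[p[0],p[1],0])@R.from_euler('z',p[2]).as_matrix()  # into stand frame
        d=B-[0,-4,74]; ax=np.array([0,-.7071,.7071]); q=d@ax
        return q,np.linalg.norm(d-q[:,None]*ax,axis=1),d
    q,rr,d=res(p,A)
    mb=(q>2)&(q<30)&(np.abs(rr-13.5)<8); ms=(q<-3)&(q>-40)&(np.abs(rr-18.5)<8)
    ab,as_=A[mb],A[ms]
    f=lambda p:np.r_[res(p,ab)[1]-13.5,res(p,as_)[1]-18.5]
    p=least_squares(f,p,loss='soft_l1').x
  q,rr,d=res(p,A); big=(rr<22)&(q>20)
  print(nm,p.round(3),mb.sum(),ms.sum(),np.median(f(p)[:mb.sum()]).round(2),np.median(f(p)[mb.sum():]).round(2),'q max',np.percentile(q[big],[98,99.5]).round(1))
  h=[(k,len(rr[(q>=k)&(q<k+4)&(rr<25)]),np.percentile(rr[(q>=k)&(q<k+4)&(rr<25)],80).round(1)) for k in range(-12,92,4) if ((q>=k)&(q<k+4)&(rr<25)).sum()>3]
  print(h)
# plate
h=cv2.cvtColor(t['im'],cv2.COLOR_RGB2HSV); m=(uu>335)&(uu<400)&(vv>200)&(vv<250)&(W[...,2]>4)&(W[...,2]<13)
m&=(t['im'][...,2].astype(int)>=t['im'][...,0])
Q=W[m]; Q=Q[np.isfinite(Q[:,0])]
print('plate',len(Q),cv2.minAreaRect(Q[:,:2].astype(np.float32)),np.percentile(Q[:,:2],[1,99],axis=0))
E
```

```text
top bar [208, 157, 27, 18, 175] [647.6  89.5  17.5] [648.  90.] [14.7 64.9] 29.31504249572754
top bar [256, 166, 17, 27, 172] [616.8 -14.9  17.7] [617.  -14.9] [65.9 13.5] 28.77892303466797
top bar [189, 206, 30, 5, 104] [544.5 120.5  17.3] [545.1 121.5] [ 9.9 67.8] 0.25356918573379517
side bar [309, 169, 21, 9, 77] [646.5  86.1  16.9] [647.2  88.4] [17.3 64.2] 28.429384231567383
side bar [276, 170, 8, 10, 29] [544.4 117.3  17.1] [545.  118.5] [56.   9.7] 89.66903686523438
side bar [314, 186, 20, 13, 94] [614.9 -18.4  17. ] [615.7 -16.5] [66.4 14.5] 28.549415588378906
top [ 5.17231e+02 -2.56478e+02 -3.60000e-02] 143 240 -0.41 0.11 q max [88.  88.4]
[(-12, 25, np.float64(19.6)), (-8, 36, np.float64(19.2)), (-4, 62, np.float64(18.5)), (0, 19, np.float64(14.1)), (4, 22, np.float64(13.8)), (8, 20, np.float64(13.9)), (12, 20, np.float64(13.5)), (16, 20, np.float64(13.7)), (20, 20, np.float64(14.1)), (24, 20, np.float64(13.8)), (28, 20, np.float64(13.8)), (32, 22, np.float64(14.8)), (36, 17, np.float64(14.5)), (40, 24, np.float64(14.5)), (44, 22, np.float64(14.2)), (48, 49, np.float64(18.9
[... 1021 characters left out ...]
.3)), (8, 31, np.float64(14.2)), (12, 34, np.float64(14.0)), (16, 29, np.float64(14.9)), (20, 41, np.float64(15.7)), (24, 64, np.float64(13.8)), (28, 52, np.float64(13.5)), (32, 29, np.float64(14.8)), (36, 20, np.float64(14.7)), (40, 32, np.float64(14.7)), (44, 24, np.float64(14.5)), (48, 97, np.float64(18.8)), (52, 169, np.float64(17.7)), (56, 15, np.float64(5.7)), (60, 6, np.float64(4.9)), (64, 13, np.float64(5.0)), (68, 8, np.float64(5.0)), (72, 9, np.float64(6.2)), (84, 292, np.float64(13.6)), (88, 37, np.float64(13.4))]
plate 891 ((517.089111328125, -252.42919921875), (109.97515869140625, 74.943603515625), 87.91255950927734) [[ 479.13587159 -306.21838495]
 [ 554.11536304 -197.90404007]]
```

Poses in mm: bat centre (482,122); V-stop seat about (579.6,52.3), x axis at −16.6°; stand about (517,−256), yaw −0.04. The moves allow no tilt, so the tool always points down. I'll push the bat first, then grip the syringe across its thumb disc so it hangs nozzle down as it comes out.

First I'll roll the tool so tool x points opposite to the push direction.

Request:
apply_moves([
  {"slide":[0,0,0],"roll":-8.5,"fingers":60},
  {"slide":[0,0,0],"roll":-8.5,"fingers":60},
  {"slide":[0,0,0],"roll":-8.5,"fingers":60},
  {"slide":[0,0,0],"roll":-8.5,"fingers":60},
  {"slide":[0,0,0],"roll":-8.5,"fingers":60},
  {"slide":[0,0,0],"roll":-8.5,"fingers":60},
  {"slide":[0,0,0],"roll":-8.5,"fingers":60},
  {"slide":[0,0,0],"roll":-8.5,"fingers":60},
  {"slide":[0,0,0],"roll":-8.5,"fingers":60},
  {"slide":[0,0,0],"roll":-8.5,"fingers":60},
  {"slide":[0,0,0],"roll":-8.5,"fingers":60},
  {"slide":[0,0,0],"roll":-8.5,"fingers":60},
  {"slide":[0,0,0],"roll":-8.5,"fingers":60},
  {"slide":[0,0,0],"roll":-8.5,"fingers":60},
  {"slide":[0,0,0],"roll":-8,"fingers":60},
])

```text
clock: 1.6
eef_pos: [195.5, -619.5, 213.9]
tool_rot: [-0.948, -2.994, -0.002]
ft_force: [-0.4, 0.8, -0.1]
opening: 59.9
finger_force: 0.0
```

Request:
apply_moves([
  {"slide":[14.4,38.5,0],"roll":0,"fingers":60},
  {"slide":[14.4,38.5,0],"roll":0,"fingers":60},
  {"slide":[14.4,38.5,0],"roll":0,"fingers":60},
  {"slide":[14.4,38.5,0],"roll":0,"fingers":60},
  {"slide":[14.4,38.5,0],"roll":0,"fingers":60},
  {"slide":[14.4,38.5,0],"roll":0,"fingers":60},
  {"slide":[14.4,38.5,0],"roll":0,"fingers":60},
  {"slide":[14.4,38.5,0],"roll":0,"fingers":60},
  {"slide":[14.4,38.5,0],"roll":0,"fingers":60},
  {"slide":[14.4,38.5,0],"roll":0,"fingers":60},
  {"slide":[14.4,38.5,0],"roll":0,"fingers":60},
  {"slide":[14.4,38.5,0],"roll":0,"fingers":60},
  {"slide":[14.4,38.5,0],"roll":0,"fingers":60},
  {"slide":[14.4,38.5,0],"roll":0,"fingers":60},
  {"slide":[14.4,38.5,0],"roll":0,"fingers":60},
  {"slide":[14.4,38.5,0],"roll":0,"fingers":60},
  {"slide":[14.4,38.5,0],"roll":0,"fingers":60},
  {"slide":[14.4,38.5,0],"roll":0,"fingers":60},
  {"slide":[14.4,38.5,0],"roll":0,"fingers":60},
  {"slide":[14.4,38.5,0],"roll":0,"fingers":60},
])

```text
clock: 3.6
eef_pos: [407.8, 176.2, 214.3]
tool_rot: [-0.956, -2.992, 0.0]
ft_force: [0.8, -0.5, -0.3]
opening: 59.9
finger_force: 0.0
```

```bash
cat >> h.py <<'E'
def yaw():
    x=R.from_rotvec(r.sense()['tool_rot']).as_matrix(); return np.degrees(np.arctan2(x[1,0],x[0,0])),x
def goto(P):
    "slide in tool axes from measured TCP to P"
    s=r.sense(); a,x=yaw(); print('t',round(s['clock'],2),'tcp',s['eef_pos'].round(1),'yaw',round(a,2),'tiltz',x[:,2].round(4),'F',s['ft_force'].round(1),'open',round(s['opening'],1),'slide',(x.T@(np.array(P)-s['eef_pos'])).round(1))
E
python3 -c "
from h import *
goto([409,174.1,6])"
```

```text
t 3.6 tcp [407.8 176.2 214.3] yaw 144.56 tiltz [-2.e-04 -2.e-04 -1.e+00] F [ 0.8 -0.5 -0.3] open 59.9 slide [ -2.2  -1.  208.3]
```

Request:
apply_moves([
  {"slide":[-1,-1,40],"roll":0,"fingers":60},
  {"slide":[-1,0,40],"roll":0,"fingers":60},
  {"slide":[0,0,40],"roll":0,"fingers":60},
  {"slide":[0,0,40],"roll":0,"fingers":60},
  {"slide":[0,0,30],"roll":0,"fingers":60},
  {"slide":[0,0,12],"roll":0,"fingers":60},
  {"slide":[0,0,5],"roll":0,"fingers":60},
  {"slide":[0,0,0],"roll":0,"fingers":60},
])

```text
clock: 4.4
eef_pos: [409.5, 172.5, 8.1]
tool_rot: [0.957, 2.992, 0.0]
ft_force: [-0.1, -0.1, 0.6]
opening: 60.2
finger_force: 0.0
```

Request:
apply_moves([
  {"slide":[-6,0,0],"roll":0,"fingers":60},
  {"slide":[-5,0,0],"roll":0,"fingers":60},
  {"slide":[-4,0,0],"roll":0,"fingers":60},
  {"slide":[-4,0,0],"roll":0,"fingers":60},
  {"slide":[-5,0,0],"roll":0,"fingers":60},
  {"slide":[-7,0,0],"roll":0,"fingers":60},
  {"slide":[-7,0,0],"roll":0,"fingers":60},
  {"slide":[-7,0,0],"roll":0,"fingers":60},
  {"slide":[-7,0,0],"roll":0,"fingers":60},
  {"slide":[-7,0,0],"roll":0,"fingers":60},
  {"slide":[-7,0,0],"roll":0,"fingers":60},
  {"slide":[-7,0,0],"roll":0,"fingers":60},
  {"slide":[-7,0,0],"roll":0,"fingers":60},
  {"slide":[-6,0,0],"roll":0,"fingers":60},
  {"slide":[-4,0,0],"roll":0,"fingers":60},
])

```text
clock: 5.9
eef_pos: [482.3, 120.4, 8.2]
tool_rot: [-0.958, -2.99, -0.001]
ft_force: [-5.4, 3.3, 6.3]
opening: 59.8
finger_force: 3.6
```

```bash
cat >> h.py <<'E'
def bat(c=None,save=None):
    "centre of the bat's top from circle fit on depth"
    im,d=r.read_camera('top'); W=cloud('top',d)
    if save: cv2.imwrite(save,im[...,::-1])
    m=(np.abs(W[...,2]-58)<6)&(np.hypot(W[...,0]-c[0],W[...,1]-c[1])<45)
    mb=(np.abs(W[...,2]-17.5)<4)&(np.hypot(W[...,0]-c[0],W[...,1]-c[1])<78)
    mb=cv2.morphologyEx(mb.astype(np.uint8),cv2.MORPH_OPEN,np.ones((3,3)))>0
    print('cup',m.sum(),cv2.minEnclosingCircle(W[m][:,:2].astype(np.float32)),'bat',cv2.minEnclosingCircle(W[mb][:,:2].astype(np.float32)))
    return im,W
E
python3 -c "
from h import *
goto([409,174.1,6])
im,W=bat((572,57),'pics/push1.png')"
```

```text
t 5.9 tcp [482.3 120.4   8.2] yaw 144.48 tiltz [-0.0016  0.0012 -1.    ] F [-5.4  3.3  6.3] open 59.8 slide [90.9  1.1  2.4]
cup 117 ((545.2686767578125, 75.58048248291016), 23.87632179260254) bat ((546.3344116210938, 74.73945617675781), 68.4352035522461)
```

Request:
apply_moves([
  {"slide":[-4,0,0],"roll":0,"fingers":60},
  {"slide":[-6,0,0],"roll":0,"fingers":60},
  {"slide":[-6,0,0],"roll":0,"fingers":60},
  {"slide":[-6,0,0],"roll":0,"fingers":60},
  {"slide":[-5,0,0],"roll":0,"fingers":60},
  {"slide":[-4,0,0],"roll":0,"fingers":60},
  {"slide":[-2,0,0],"roll":0,"fingers":60},
  {"slide":[0,0,0],"roll":0,"fingers":60},
])

```text
clock: 6.75
eef_pos: [509.3, 101.0, 8.0]
tool_rot: [-0.957, -2.991, -0.0]
ft_force: [-3.1, 2.4, 5.0]
opening: 60.0
finger_force: 2.8
```

```bash
python3 -c "
from h import *
goto([520,94.8,8])
im,W=bat((572,57),'pics/push2.png')"
```

```text
t 6.75 tcp [509.3 101.    8. ] yaw 144.5 tiltz [-5.e-04  4.e-04 -1.e+00] F [-3.1  2.4  5. ] open 60.0 slide [-12.3   1.2  -0. ]
cup 228 ((568.9092407226562, 58.78479766845703), 25.306224822998047) bat ((568.97802734375, 58.79718017578125), 70.32534790039062)
```

Request:
apply_moves([
  {"slide":[-3,0,0],"roll":0,"fingers":60},
  {"slide":[-3,0,0],"roll":0,"fingers":60},
  {"slide":[-3,0,0],"roll":0,"fingers":60},
  {"slide":[0,0,0],"roll":0,"fingers":60},
  {"slide":[10,0,0],"roll":0,"fingers":60},
  {"slide":[10,0,0],"roll":0,"fingers":40},
  {"slide":[-2,-10,0],"roll":0,"fingers":20},
  {"slide":[-2,-10,0],"roll":0,"fingers":0},
  {"slide":[-2,-10,0],"roll":0,"fingers":0},
  {"slide":[0,0,0],"roll":-6.3,"fingers":0},
  {"slide":[0,0,0],"roll":-6.3,"fingers":0},
  {"slide":[0,0,0],"roll":-6.3,"fingers":0},
  {"slide":[0,0,0],"roll":0,"fingers":0},
])

```text
clock: 8.1
eef_pos: [487.7, 78.5, 7.7]
tool_rot: [0.455, 3.108, -0.0]
ft_force: [1.0, 0.2, 0.4]
opening: 2.4
finger_force: 0.0
```

```bash
python3 -c "
from h import *
goto([579.6-80*.959,52.3+80*.285,8])
im,W=bat((576,54),'pics/push3.png')
V=W[166:193,256:274]; m=(V[...,2]>13)&(V[...,2]<24);print(cv2.minAreaRect(V[m][:,:2].astype(np.float32)))"
```

```text
t 8.1 tcp [487.7  78.5   7.7] yaw 163.35 tiltz [ 3.e-04 -2.e-04 -1.e+00] F [1.  0.2 0.4] open 2.4 slide [-15.5   1.1  -0.3]
cup 229 ((576.1886596679688, 53.73489761352539), 25.546566009521484) bat ((576.8622436523438, 52.843605041503906), 69.69083404541016)
((616.9379272460938, -13.679498672485352), (62.98137664794922, 37.420249938964844), 4.186512470245361)
```

Request:
apply_moves([
  {"slide":[-5,1,0],"roll":0,"fingers":0},
  {"slide":[-4,0,0],"roll":0,"fingers":0},
  {"slide":[-2,0,0],"roll":0,"fingers":0},
  {"slide":[-2,0,0],"roll":0,"fingers":0},
  {"slide":[-1.5,0,0],"roll":0,"fingers":0},
  {"slide":[-1,0,0],"roll":0,"fingers":0},
  {"slide":[0,0,0],"roll":0,"fingers":0},
])

```text
clock: 8.85
eef_pos: [501.7, 76.3, 7.4]
tool_rot: [-0.453, -3.105, -0.0]
ft_force: [-6.1, 2.2, 4.7]
opening: 0.7
finger_force: 3.4
```

Request:
apply_moves([
  {"slide":[-1,0,0],"roll":0,"fingers":0},
  {"slide":[0,0,0],"roll":0,"fingers":0},
])

```text
clock: 9.05
eef_pos: [501.9, 76.3, 7.4]
tool_rot: [-0.453, -3.103, -0.0]
ft_force: [-9.7, 2.9, 7.9]
opening: 0.3
finger_force: 4.8
```

Request:
apply_moves([
  {"slide":[-1,0,0],"roll":0,"fingers":0},
  {"slide":[0,0,0],"roll":0,"fingers":0},
])

```text
clock: 9.25
eef_pos: [502.0, 76.2, 7.3]
tool_rot: [-0.452, -3.101, -0.0]
ft_force: [-11.9, 4.5, 9.5]
opening: 0.6
finger_force: 6.2
```

Request:
apply_moves([
  {"slide":[-1,0,0],"roll":0,"fingers":0},
  {"slide":[-1,0,0],"roll":0,"fingers":0},
  {"slide":[-1,0,0],"roll":0,"fingers":0},
  {"slide":[0,0,0],"roll":0,"fingers":0},
])

```text
clock: 9.65
eef_pos: [502.3, 76.2, 7.2]
tool_rot: [-0.452, -3.094, -0.001]
ft_force: [-20.4, 6.1, 18.6]
opening: 0.5
finger_force: 10.8
```

```bash
python3 -c "
from h import *
goto([579.6-80*.959,52.3+80*.285,8])
im,W=bat((579,53))
a=cv2.resize(im[130:240,190:300],None,fx=5,fy=5,interpolation=2); cv2.imwrite('pics/seat.png',a[...,::-1])"
```

```text
t 9.65 tcp [502.3  76.2   7.2] yaw 163.38 tiltz [-0.0141  0.0028 -0.9999] F [-20.4   6.1  18.6] open 0.5 slide [-0.8 -0.9 -0.8]
cup 195 ((579.3380126953125, 52.521766662597656), 25.322877883911133) bat ((589.6995849609375, 45.05581283569336), 72.55626678466797)
```

View pics/seat.png

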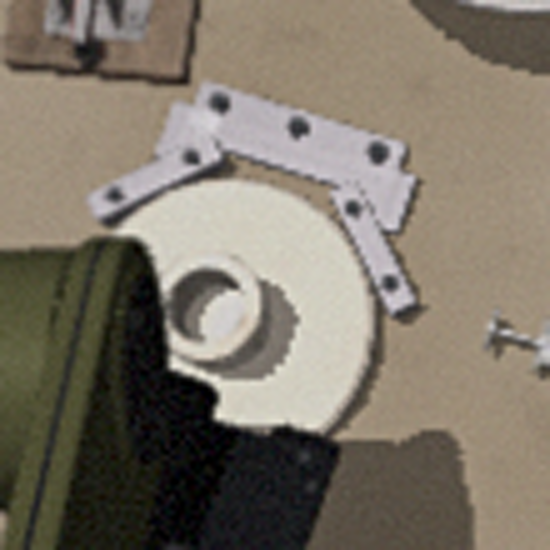

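The bat touches both bars: left bar at about crop (110,215), right bar at about (375,260). The cup's mouth is at (579.3,52.5), matching the seat. Next I back off and go to the syringe's thumb disc.

Request:
apply_moves([
  {"slide":[3,0,0],"roll":0,"fingers":0},
  {"slide":[5,0,0],"roll":0,"fingers":0},
  {"slide":[10,0,0],"roll":0,"fingers":0},
  {"slide":[15,0,0],"roll":0,"fingers":0},
  {"slide":[10,0,-20],"roll":0,"fingers":20},
  {"slide":[0,0,-35],"roll":0,"fingers":50},
  {"slide":[0,0,-35],"roll":0,"fingers":50},
  {"slide":[0,0,-35],"roll":0,"fingers":50},
  {"slide":[0,0,-35],"roll":0,"fingers":50},
  {"slide":[0,0,-35],"roll":8.4,"fingers":50},
  {"slide":[0,0,-35],"roll":8.4,"fingers":50},
  {"slide":[0,0,0],"roll":8.4,"fingers":50},
  {"slide":[0,0,0],"roll":8.4,"fingers":50},
  {"slide":[0,0,0],"roll":8.4,"fingers":50},
  {"slide":[0,0,0],"roll":8.4,"fingers":50},
  {"slide":[0,0,0],"roll":8.4,"fingers":50},
  {"slide":[0,0,0],"roll":8.4,"fingers":50},
  {"slide":[0,0,0],"roll":8.5,"fingers":50},
])

```text
clock: 11.5
eef_pos: [465.8, 86.9, 237.2]
tool_rot: [2.272, 2.17, 0.0]
ft_force: [0.1, 0.5, 0.1]
opening: 49.8
finger_force: 0.0
```

```bash
python3 -c "
from h import *
goto([514.4,-321.3,230])
im,W=bat((579,53))
# thumb disc points
A=W.reshape(-1,3); o=np.array([516.9,-259.8,74]); ax=np.array([-.0283,-.7065,.7071])
d=A-o; q=d@ax; rr=np.linalg.norm(d-q[:,None]*ax,axis=1); m=(q>78)&(q<95)&(rr<22)
print(m.sum(),A[m].mean(0),np.percentile(q[m],[5,50,95]),cv2.minAreaRect(A[m][:,:2].astype(np.float32)))
m=(q>48)&(q<60)&(rr<24); print('flange x',np.percentile(A[m][:,0],[2,98]),(np.percentile(A[m]@[0,.707,.707],[2,98])))
"
```

```text
t 11.5 tcp [465.8  86.9 237.2] yaw 87.37 tiltz [ 3.e-04 -2.e-04 -1.e+00] F [0.1 0.5 0.1] open 49.8 slide [-405.6   67.3    7.3]
cup 221 ((578.804443359375, 52.92445755004883), 25.26792335510254) bat ((583.243408203125, 51.3880615234375), 74.82080078125)
106 [ 514.31536878 -320.45540563  136.91408355] [85.71494802 87.44392245 88.63816347] ((514.6984252929688, -320.8949279785156), (21.226701736450195, 29.15089988708496), 83.0050277709961)
flange x [497.77004462 531.83591242] [-146.06348375 -112.83509587]
```

Request:
apply_moves([
  {"slide":[-30,5,0],"roll":0,"fingers":50},
  {"slide":[-40,6.5,0],"roll":0,"fingers":50},
  {"slide":[-40,6.5,0],"roll":0,"fingers":50},
  {"slide":[-40,6.5,0],"roll":0,"fingers":50},
  {"slide":[-40,6.5,0],"roll":0,"fingers":50},
  {"slide":[-40,6.5,0],"roll":0,"fingers":50},
  {"slide":[-40,6.5,0],"roll":0,"fingers":50},
  {"slide":[-40,6.5,0],"roll":0,"fingers":50},
  {"slide":[-40,6.5,0],"roll":0,"fingers":50},
  {"slide":[-35,6.5,0],"roll":0,"fingers":50},
  {"slide":[-19,4,0],"roll":0,"fingers":50},
  {"slide":[0,0,20],"roll":0,"fingers":50},
  {"slide":[0,0,20],"roll":0,"fingers":50},
  {"slide":[0,0,20],"roll":0,"fingers":50},
  {"slide":[0,0,0],"roll":0,"fingers":50},
])

```text
clock: 13.05
eef_pos: [516.0, -317.4, 173.8]
tool_rot: [-2.258, -2.174, 0.001]
ft_force: [0.5, 0.0, 0.1]
opening: 50.0
finger_force: 0.0
```

```bash
python3 -c "
from h import *
goto([514.5,-319.5,118])
im,d=r.read_camera('side'); cv2.imwrite('pics/pre.png',cv2.resize(im[130:300,220:420],None,fx=3,fy=3)[...,::-1])"
```

```text
t 13.05 tcp [ 516.  -317.4  173.8] yaw 87.82 tiltz [-0.0054  0.0043 -1.    ] F [0.5 0.  0.1] open 50.0 slide [-2.4 -1.1 55.8]
```

View pics/pre.png

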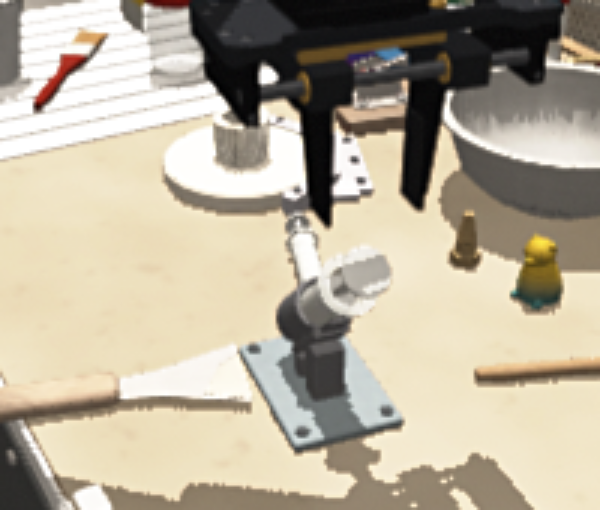

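The open fingers straddle the thumb disc, seen at crop (365,270). I'll descend and grip.

Request:
apply_moves([
  {"slide":[-2.4,-1,15],"roll":0,"fingers":50},
  {"slide":[0,0,15],"roll":0,"fingers":50},
  {"slide":[0,0,15],"roll":0,"fingers":50},
  {"slide":[0,0,10],"roll":0,"fingers":50},
  {"slide":[0,0,0],"roll":0,"fingers":50},
  {"slide":[0,0,0],"roll":0,"fingers":36},
  {"slide":[0,0,0],"roll":0,"fingers":25},
  {"slide":[0,0,0],"roll":0,"fingers":20},
  {"slide":[0,0,0],"roll":0,"fingers":20},
  {"slide":[0,0,0],"roll":0,"fingers":20},
], newtons=12)

```text
clock: 14.1
eef_pos: [517.2, -322.3, 123.5]
tool_rot: [2.264, 2.176, 0.0]
ft_force: [-0.6, -0.5, 1.4]
opening: 28.3
finger_force: 12.0
```

```bash
python3 -c "
from h import *
goto([514.5,-319.5,118]); print(r.sense()['finger_force'])"
```

```text
t 14.1 tcp [ 517.2 -322.3  123.5] yaw 87.72 tiltz [ 0.0012 -0.0011 -1.    ] F [-0.6 -0.5  1.4] open 28.3 slide [ 2.7 -2.8  5.5]
12.000025659799576
```

Request:
apply_moves([
  {"slide":[-1,0,-1],"roll":0,"fingers":20},
  {"slide":[-2,0,-2],"roll":0,"fingers":20},
  {"slide":[-3,0,-3],"roll":0,"fingers":20},
  {"slide":[-3,0,-3],"roll":0,"fingers":20},
  {"slide":[-3,0,-3],"roll":0,"fingers":20},
  {"slide":[-3,0,-3],"roll":0,"fingers":20},
])

```text
clock: 14.7
eef_pos: [516.2, -337.2, 138.0]
tool_rot: [2.265, 2.177, 0.0]
ft_force: [0.4, 0.8, -0.1]
opening: 28.4
finger_force: 12.0
```

```bash
python3 -c "
from h import *
goto([514.5,-319.5,118]); print(r.sense()['finger_force'])
im,d=r.read_camera('side'); cv2.imwrite('pics/draw1.png',cv2.resize(im[130:300,220:420],None,fx=3,fy=3)[...,::-1])"
```

```text
t 14.7 tcp [ 516.2 -337.2  138. ] yaw 87.71 tiltz [ 2.e-04 -0.e+00 -1.e+00] F [ 0.4  0.8 -0.1] open 28.4 slide [17.6 -2.4 20. ]
12.000001966953278
```

View pics/draw1.png

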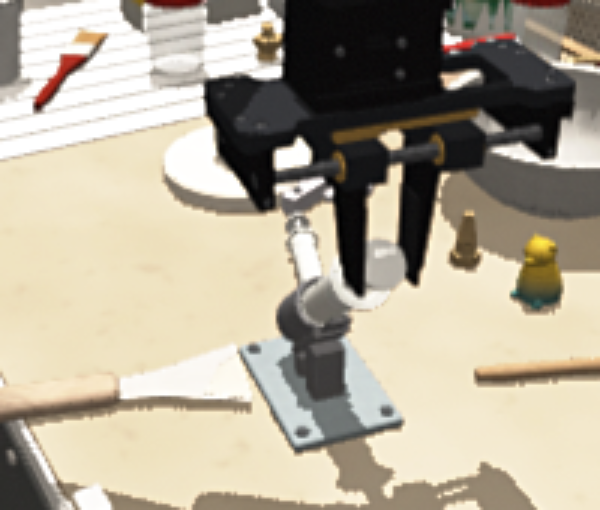

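The disc is now between the fingers at crop (387,265), and the syringe comes with it. I'll keep drawing.

Request:
apply_moves([
  {"slide":[-3,0,-3],"roll":0,"fingers":20},
  {"slide":[-3,0,-3],"roll":0,"fingers":20},
  {"slide":[-3,0,-3],"roll":0,"fingers":20},
  {"slide":[-3,0,-3],"roll":0,"fingers":20},
  {"slide":[-3,0,-3],"roll":0,"fingers":20},
  {"slide":[-3,0,-3],"roll":0,"fingers":20},
  {"slide":[-3,0,-3],"roll":0,"fingers":20},
  {"slide":[-3,0,-3],"roll":0,"fingers":20},
  {"slide":[-3,0,-3],"roll":0,"fingers":20},
  {"slide":[-3,0,-3],"roll":0,"fingers":20},
  {"slide":[-3,0,-3],"roll":0,"fingers":20},
  {"slide":[-3,0,-3],"roll":0,"fingers":20},
  {"slide":[-3,0,-3],"roll":0,"fingers":20},
  {"slide":[-3,0,-3],"roll":0,"fingers":20},
  {"slide":[0,0,0],"roll":0,"fingers":20},
])

```text
clock: 16.25
eef_pos: [514.7, -379.5, 180.4]
tool_rot: [2.265, 2.176, -0.0]
ft_force: [0.0, -0.8, -0.1]
opening: 28.6
finger_force: 12.0
```

```bash
python3 -c "
from h import *
goto([514.5,-319.5,118]); print(r.sense()['finger_force'])
im,d=r.read_camera('side'); cv2.imwrite('pics/draw2.png',cv2.resize(im[100:300,220:420],None,fx=3,fy=3)[...,::-1])"
```

```text
t 16.25 tcp [ 514.7 -379.5  180.4] yaw 87.7 tiltz [ 8.e-04 -8.e-04 -1.e+00] F [ 0.  -0.8 -0.1] open 28.6 slide [60.  -2.7 62.3]
11.999880373477936
```

View pics/draw2.png

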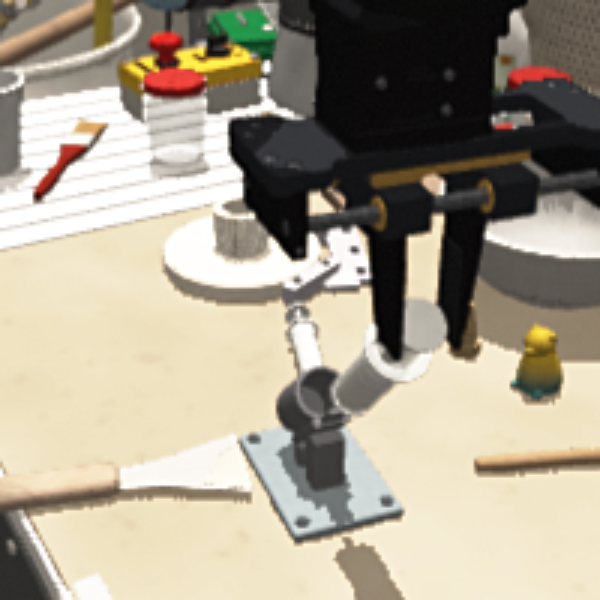

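The barrel is clear of the socket (mouth at crop 315,390) and still leans about 45°. I'll draw a bit more, then loosen the grip so it swings down.

Request:
apply_moves([
  {"slide":[-4,0,-4],"roll":0,"fingers":20},
  {"slide":[-6,0,-6],"roll":0,"fingers":20},
  {"slide":[-6,0,-10],"roll":0,"fingers":20},
  {"slide":[-4,0,-10],"roll":0,"fingers":20},
  {"slide":[0,0,-5],"roll":0,"fingers":20},
  {"slide":[0,0,0],"roll":0,"fingers":20},
])

```text
clock: 16.9
eef_pos: [514.3, -399.5, 216.5]
tool_rot: [2.264, 2.175, 0.0]
ft_force: [0.6, -0.1, -1.3]
opening: 28.2
finger_force: 12.0
```

Request:
apply_moves([
  {"slide":[0,0,0],"roll":0,"fingers":20},
  {"slide":[0,0,0],"roll":0,"fingers":20},
  {"slide":[0,0,0],"roll":0,"fingers":20},
  {"slide":[0,0,0],"roll":0,"fingers":20},
  {"slide":[0,0,0],"roll":0,"fingers":20},
], newtons=5)

```text
clock: 17.4
eef_pos: [513.6, -398.6, 214.3]
tool_rot: [-2.265, -2.176, -0.0]
ft_force: [-0.7, 0.0, -0.8]
opening: 28.3
finger_force: 5.0
```

```bash
cat >> h.py <<'E'
def syr(save=None):
    "axis of the hanging syringe from side depth below the fingertips (brightish points), robust PCA of barrel with cylinder fit"
    from scipy.optimize import least_squares
    s=r.sense(); T=s['eef_pos']; L=[]
    for n in('side','top'):
        im,d=r.read_camera(n); C=cloud(n,d)
        if n=='side' and save: cv2.imwrite(save,cv2.resize(im[60:320,180:460],None,fx=2,fy=2)[...,::-1])
        e=C-T; m=(np.linalg.norm(e,axis=2)<150)&(e[...,2]<-25)&(np.abs(e[...,0])<40)&(C[...,2]>65)&(np.abs(e[...,1])<120)&(im.mean(2)>60)
        L.append(C[m]); print(n,m.sum(),end=' ')
    A=np.concatenate(L)-T; A0=A
    def ax(p): a=np.array([p[2],p[3],-1.]); return a/np.linalg.norm(a)
    def dist(p,A):
        d=A-[p[0],p[1],12]; a=ax(p); q=d@a; return q,np.linalg.norm(d-q[:,None]*a,axis=1)
    best=None
    for y0 in(0,.3,.6,1.):
        p=np.array([0,0,0,y0])
        f=lambda p:np.where(True,dist(p,A)[1]-13.5,0)
        for it in range(4):
            q,rr=dist(p,A0); k=(q>42)&(q<112)&(rr<24-3*it)
            if k.sum()<30: break
            A=A0[k]; p=least_squares(f,p,loss='soft_l1').x
        if k.sum()>=30:
            c=np.abs(f(p)).mean()/k.sum()
            if best is None or c<best[0]: best=(c,p,k.sum(),np.abs(f(p)).mean())
    _,p,k,e=best; q,rr=dist(p,A0)
    print('axis pt',p[:2].round(1),'slope xy deg',np.degrees(np.arctan(p[2:])).round(1),'n',k,'err',e.round(2),'qmax(tip~135)',np.percentile(q[rr<8],99).round(1) if (rr<8).any() else None)
    return p
E
python3 -c "
from h import *
goto([579,52.5,200]); print(r.sense()['finger_force'])
syr('pics/hang1.png')"
```

```text
t 17.4 tcp [ 513.6 -398.6  214.3] yaw 87.73 tiltz [-4.e-04  5.e-04 -1.e+00] F [-0.7  0.  -0.8] open 28.3 slide [453.3  47.4  14.5]
4.999956339597702
side 846 top 18 axis pt [-0.5  0.8] slope xy deg [-1.5 -3.3] n 706 err 0.54 qmax(tip~135) 136.8
```

View pics/hang1.png

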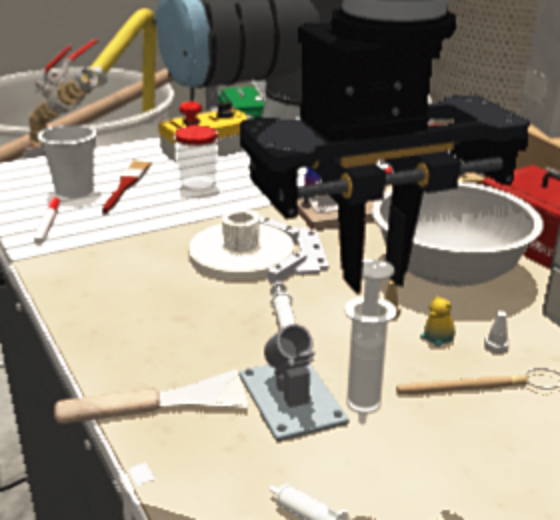

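The syringe hangs nozzle down (barrel at crop 368,370, tip at 363,415). I'll let it settle, then firm up the grip.

Request:
apply_moves([
  {"slide":[0,0,0],"roll":0,"fingers":20},
  {"slide":[0,0,0],"roll":0,"fingers":20},
  {"slide":[0,0,0],"roll":0,"fingers":20},
  {"slide":[0,0,0],"roll":0,"fingers":20},
  {"slide":[0,0,0],"roll":0,"fingers":20},
  {"slide":[0,0,0],"roll":0,"fingers":20},
  {"slide":[0,0,0],"roll":0,"fingers":20},
  {"slide":[0,0,0],"roll":0,"fingers":20},
])

```text
clock: 18.3
eef_pos: [513.7, -398.8, 214.7]
tool_rot: [2.265, 2.177, 0.0]
ft_force: [0.1, 0.6, -0.8]
opening: 28.0
finger_force: 5.0
```

Request:
apply_moves([
  {"slide":[0,0,0],"roll":0,"fingers":20},
  {"slide":[0,0,0],"roll":0,"fingers":20},
  {"slide":[0,0,0],"roll":0,"fingers":20},
], newtons=20)

```text
clock: 18.6
eef_pos: [513.7, -398.8, 214.7]
tool_rot: [-2.265, -2.177, 0.0]
ft_force: [-0.5, -1.8, -0.2]
opening: 27.9
finger_force: 20.0
```

```bash
python3 -c "
from h import *
goto([579,52.5,200]); print(r.sense()['finger_force'])
syr(); syr()"
```

```text
t 18.6 tcp [ 513.7 -398.8  214.7] yaw 87.72 tiltz [-0.  0. -1.] F [-0.5 -1.8 -0.2] open 27.9 slide [453.6  47.3  14.7]
19.999926388263702
side 864 top 25 axis pt [-0.3  0.6] slope xy deg [-1.7 -4.8] n 715 err 0.52 qmax(tip~135) 136.1
side 865 top 24 axis pt [-0.6  0.3] slope xy deg [-1.5 -4.6] n 721 err 0.53 qmax(tip~135) 135.5
```

Request:
apply_moves([
  {"slide":[-4,0,0],"roll":0,"fingers":20},
  {"slide":[4,0,0],"roll":0,"fingers":20},
  {"slide":[-4,0,0],"roll":0,"fingers":20},
  {"slide":[4,0,0],"roll":0,"fingers":20},
  {"slide":[-3,0,0],"roll":0,"fingers":20},
  {"slide":[3,0,0],"roll":0,"fingers":20},
  {"slide":[-2,0,0],"roll":0,"fingers":20},
  {"slide":[2,0,0],"roll":0,"fingers":20},
  {"slide":[-1,0,0],"roll":0,"fingers":20},
  {"slide":[1,0,0],"roll":0,"fingers":20},
  {"slide":[0,0,0],"roll":0,"fingers":20},
  {"slide":[0,0,0],"roll":0,"fingers":20},
  {"slide":[0,0,0],"roll":0,"fingers":20},
], newtons=4)

```text
clock: 20.1
eef_pos: [513.7, -398.8, 214.7]
tool_rot: [2.265, 2.177, -0.0]
ft_force: [-0.4, 1.0, -1.7]
opening: 28.4
finger_force: 4.0
```

```bash
python3 -c "
from h import *
goto([579,52.5,200]); print(r.sense()['finger_force'])
syr(); syr()"
```

```text
t 20.1 tcp [ 513.7 -398.8  214.7] yaw 87.72 tiltz [ 0. -0. -1.] F [-0.4  1.  -1.7] open 28.4 slide [453.6  47.3  14.7]
3.9999566227197647
side 835 top 46 axis pt [-0.6  0.7] slope xy deg [-1.4 -2.5] n 716 err 0.55 qmax(tip~135) 135.7
side 841 top 47 axis pt [-0.8  0.6] slope xy deg [-1.3 -2.1] n 717 err 0.54 qmax(tip~135) 136.1
```

Request:
apply_moves([
  {"slide":[0,0,0],"roll":0,"fingers":20},
  {"slide":[0,0,0],"roll":0,"fingers":20},
  {"slide":[0,0,-6],"roll":0,"fingers":20},
  {"slide":[0,0,-12],"roll":0,"fingers":20},
  {"slide":[0,0,-14],"roll":0,"fingers":20},
  {"slide":[0,0,-14],"roll":0,"fingers":20},
  {"slide":[0,0,-10],"roll":0,"fingers":20},
  {"slide":[0,0,-4],"roll":0,"fingers":20},
  {"slide":[3,0,0],"roll":0,"fingers":20},
  {"slide":[6,0.6,0],"roll":0,"fingers":20},
  {"slide":[9,1,0],"roll":0,"fingers":20},
  {"slide":[12,1.2,0],"roll":0,"fingers":20},
  {"slide":[15,1.5,0],"roll":0,"fingers":20},
  {"slide":[18,1.8,0],"roll":0,"fingers":20},
  {"slide":[20,2,0],"roll":0,"fingers":20},
  {"slide":[20,2,0],"roll":0,"fingers":20},
  {"slide":[20,2,0],"roll":0,"fingers":20},
  {"slide":[20,2,0],"roll":0,"fingers":20},
  {"slide":[20,2,0],"roll":0,"fingers":20},
  {"slide":[20,2,0],"roll":0,"fingers":20},
], newtons=20)

```text
clock: 22.3
eef_pos: [539.2, -214.5, 274.8]
tool_rot: [2.264, 2.177, 0.0]
ft_force: [-1.0, -0.7, -1.4]
opening: 28.0
finger_force: 20.0
```

Request:
apply_moves([
  {"slide":[20,2,0],"roll":0,"fingers":20},
  {"slide":[20,2,0],"roll":0,"fingers":20},
  {"slide":[20,2,0],"roll":0,"fingers":20},
  {"slide":[20,2,0],"roll":0,"fingers":20},
  {"slide":[20,2,0],"roll":0,"fingers":20},
  {"slide":[20,2,0],"roll":0,"fingers":20},
  {"slide":[20,2,0],"roll":0,"fingers":20},
  {"slide":[20,2,0],"roll":0,"fingers":20},
  {"slide":[18,2,0],"roll":0,"fingers":20},
  {"slide":[15,2,0],"roll":0,"fingers":20},
  {"slide":[12,2,0],"roll":0,"fingers":20},
  {"slide":[9,1.5,0],"roll":0,"fingers":20},
  {"slide":[6,1.5,0],"roll":0,"fingers":20},
  {"slide":[3,1,0],"roll":0,"fingers":20},
  {"slide":[1,0.5,0],"roll":0,"fingers":20},
  {"slide":[0,0,0],"roll":0,"fingers":20},
  {"slide":[0,0,0],"roll":0,"fingers":20},
])

```text
clock: 24.0
eef_pos: [574.5, 5.6, 274.6]
tool_rot: [2.266, 2.176, -0.0]
ft_force: [-1.0, -0.7, -0.8]
opening: 27.7
finger_force: 20.0
```

```bash
python3 -c "
from h import *
goto([579,52.5,202]); print(r.sense()['finger_force'])
syr(); p=syr('pics/over.png')
im,W=bat((579,53))
t=np.array([p[0]+p[2]*135,p[1]+p[3]*135]); s=r.sense()['eef_pos']; print('tip xy',s[:2]+t)"
```

```text
t 24.0 tcp [574.5   5.6 274.6] yaw 87.69 tiltz [-1.e-04 -1.e-04 -1.e+00] F [-1.  -0.7 -0.8] open 27.7 slide [47.   2.6 72.6]
19.99993085861206
side 410 top 158 axis pt [0.1 1.3] slope xy deg [-1.6 -3.1] n 427 err 0.67 qmax(tip~135) 136.0
side 412 top 156 axis pt [-0.8  0.9] slope xy deg [-1.1 -2.9] n 439 err 0.65 qmax(tip~135) 135.9
cup 52 ((574.994873046875, 40.461570739746094), 16.608057022094727) bat ((570.91748046875, 38.603248596191406), 71.37962341308594)
tip xy [ 5.71166884e+02 -8.61281349e-02]
```

Request:
apply_moves([
  {"slide":[-3,0,0],"roll":0,"fingers":20},
  {"slide":[3,0,0],"roll":0,"fingers":20},
  {"slide":[-3,0,0],"roll":0,"fingers":20},
  {"slide":[3,0,0],"roll":0,"fingers":20},
  {"slide":[-3,0,0],"roll":0,"fingers":20},
  {"slide":[1,0,0],"roll":0,"fingers":20},
  {"slide":[1,0,0],"roll":0,"fingers":20},
  {"slide":[1,0,0],"roll":0,"fingers":20},
  {"slide":[-3,0,0],"roll":0,"fingers":20},
  {"slide":[1,0,0],"roll":0,"fingers":20},
  {"slide":[1,0,0],"roll":0,"fingers":20},
  {"slide":[1,0,0],"roll":0,"fingers":20},
  {"slide":[0,0,0],"roll":0,"fingers":20},
  {"slide":[0,0,0],"roll":0,"fingers":20},
], newtons=4)

```text
clock: 25.65
eef_pos: [574.5, 6.1, 274.7]
tool_rot: [2.265, 2.177, -0.0]
ft_force: [0.2, 0.3, -0.3]
opening: 28.6
finger_force: 4.0
```

```bash
python3 -c "
from h import *
goto([579,52.5,202]); print(r.sense()['finger_force'])
syr(); p=syr('pics/over2.png')
t=np.array([p[0]+p[2]*135,p[1]+p[3]*135]); s=r.sense()['eef_pos']; print('tip xy',s[:2]+t)"
```

```text
t 25.65 tcp [574.5   6.1 274.7] yaw 87.73 tiltz [ 0. -0. -1.] F [ 0.2  0.3 -0.3] open 28.6 slide [46.5  2.7 72.7]
3.999936506152153
side 441 top 148 axis pt [0. 1.] slope xy deg [-1.4 -1.7] n 456 err 0.64 qmax(tip~135) 136.8
side 425 top 163 axis pt [-0.5  1.5] slope xy deg [-1.2 -2.9] n 466 err 0.68 qmax(tip~135) 136.5
tip xy [571.09047782   0.59935319]
```

Request:
apply_moves([
  {"slide":[0,0,0],"roll":0,"fingers":20},
  {"slide":[0,0,0],"roll":0,"fingers":20},
  {"slide":[2,0.1,0],"roll":0,"fingers":20},
  {"slide":[4,0.5,0],"roll":0,"fingers":20},
  {"slide":[6,1,0],"roll":0,"fingers":20},
  {"slide":[8,1,0],"roll":0,"fingers":20},
  {"slide":[9,1,0],"roll":0,"fingers":20},
  {"slide":[8,1,0],"roll":0,"fingers":20},
  {"slide":[6,1,0],"roll":0,"fingers":20},
  {"slide":[4,0.5,0],"roll":0,"fingers":20},
  {"slide":[3,0,0],"roll":0,"fingers":20},
  {"slide":[1,0,0],"roll":0,"fingers":20},
  {"slide":[0,0,5],"roll":0,"fingers":20},
  {"slide":[0,0,8],"roll":0,"fingers":20},
  {"slide":[0,0,8],"roll":0,"fingers":20},
  {"slide":[0,0,8],"roll":0,"fingers":20},
  {"slide":[0,0,8],"roll":0,"fingers":20},
  {"slide":[0,0,8],"roll":0,"fingers":20},
  {"slide":[0,0,5],"roll":0,"fingers":20},
  {"slide":[0,0,0],"roll":0,"fingers":20},
], newtons=20)

```text
clock: 27.85
eef_pos: [582.0, 56.8, 223.4]
tool_rot: [-2.264, -2.176, 0.002]
ft_force: [-0.7, -0.3, -0.1]
opening: 27.4
finger_force: 20.0
```

```bash
python3 -c "
from h import *
goto([582.6,56.8,202]); print(r.sense()['finger_force'])
syr(); p=syr()
t=np.array([p[0]+p[2]*135,p[1]+p[3]*135]); s=r.sense()['eef_pos']; print('tip xy',s[:2]+t)
im,d=r.read_camera('side'); jm,d2=r.read_camera('top'); np.savez('o.npz',im=im,d=d,jm=jm,d2=d2)
for n,P in(('side',[579.2,52.6,58]),('side',[579.2,52.6,105]),('top',[579.2,52.6,58]),('top',[579.2,52.6,105])): print(n,P,proj(n,P).round(1))
c=proj('side',[579.2,52.6,80])[0].astype(int); e=proj('top',[579.2,52.6,60])[0].astype(int)
a=cv2.resize(im[c[1]-50:c[1]+50,c[0]-40:c[0]+40],None,fx=5,fy=5,interpolation=2); b=cv2.resize(jm[e[1]-50:e[1]+50,e[0]-40:e[0]+40],None,fx=5,fy=5,interpolation=2)
print(c,e); cv2.imwrite('pics/over3.png',np.hstack([a,b])[...,::-1])"
```

```text
t 27.85 tcp [582.   56.8 223.4] yaw 87.72 tiltz [-0.0019  0.     -1.    ] F [-0.7 -0.3 -0.1] open 27.4 slide [ 0.   0.6 21.4]
19.999887943267822
side 350 top 177 axis pt [-1.5  1.7] slope xy deg [-0.4 -3.1] n 389 err 0.93 qmax(tip~135) 135.6
side 367 top 183 axis pt [-1.   1.6] slope xy deg [-0.7 -3. ] n 411 err 0.89 qmax(tip~135) 135.9
tip xy [580.20743939  51.40941894]
side [579.2, 52.6, 58] [[300.1 168. ]]
side [579.2, 52.6, 105] [[299.8 151.2]]
top [579.2, 52.6, 58] [[230.7 190.5]]
top [579.2, 52.6, 105] [[226.1 185.9]]
[299 160] [230 190]
```

View pics/over3.png

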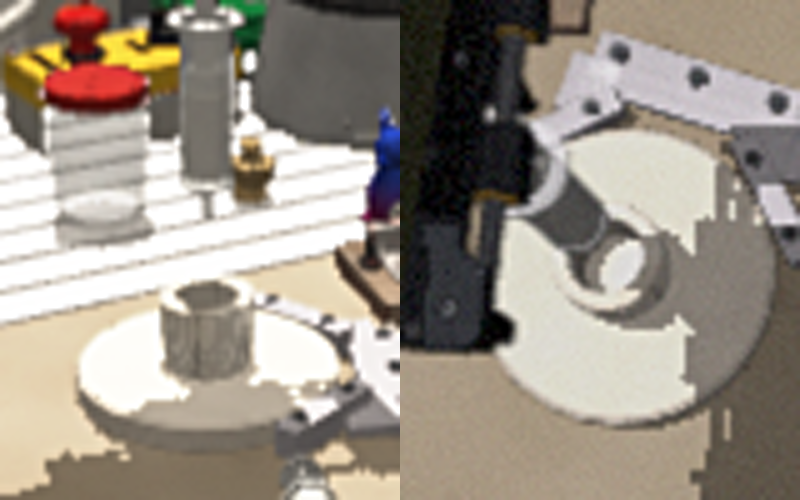

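In the side view (left half) the nozzle tip at crop (208,217) is above the mouth centre at (207,293). In the top view (right half) the barrel end leads onto the cup and the bat still touches both bars. Now the final descent.

Request:
apply_moves([
  {"slide":[0.5,-0.3,3],"roll":0,"fingers":20},
  {"slide":[0.5,-0.3,4],"roll":0,"fingers":20},
  {"slide":[0,0,4],"roll":0,"fingers":20},
  {"slide":[0,0,4],"roll":0,"fingers":20},
  {"slide":[0,0,3],"roll":0,"fingers":20},
  {"slide":[0,0,2],"roll":0,"fingers":20},
  {"slide":[0,0,1],"roll":0,"fingers":20},
  {"slide":[0,0,0],"roll":0,"fingers":20},
  {"slide":[0,0,0],"roll":0,"fingers":20},
  {"slide":[0,0,0],"roll":0,"fingers":20},
])

```text
clock: 29.15
eef_pos: [582.2, 57.8, 203.9]
tool_rot: [2.265, 2.177, 0.001]
ft_force: [0.2, 0.2, -0.8]
opening: 27.6
finger_force: 20.0
```

```bash
python3 -c "
from h import *
goto([582.6,56.8,201.5]); print(r.sense()['finger_force'])
ps=np.array([syr() for _ in range(3)]); p=ps.mean(0)
t=np.array([p[0]+p[2]*135,p[1]+p[3]*135]); s=r.sense()['eef_pos']; print('tip xy',s[:2]+t)
print(proj('side',[579.2,52.6,78]).round(1))
im,d=r.read_camera('side'); jm,d2=r.read_camera('top')
c=(299,160);e=(230,190)
a=cv2.resize(im[110:210,259:339],None,fx=5,fy=5,interpolation=2); b=cv2.resize(jm[140:240,190:270],None,fx=5,fy=5,interpolation=2)
cv2.imwrite('pics/fin.png',np.hstack([a,b])[...,::-1])"
```

```text
t 29.15 tcp [582.2  57.8 203.9] yaw 87.72 tiltz [ 5.e-04 -0.e+00 -1.e+00] F [ 0.2  0.2 -0.8] open 27.6 slide [-1.   0.5  2.4]
19.99995768070221
side 346 top 164 axis pt [-1.3  1.7] slope xy deg [-0.6 -3. ] n 375 err 0.94 qmax(tip~135) 137.3
side 342 top 158 axis pt [-0.8  1. ] slope xy deg [-1.  -2.5] n 363 err 0.95 qmax(tip~135) 137.0
side 340 top 162 axis pt [-1.4  2.8] slope xy deg [-0.6 -3.8] n 373 err 0.96 qmax(tip~135) 136.9
tip xy [579.1866825   52.29299774]
[[300. 161.]]
```

View pics/fin.png

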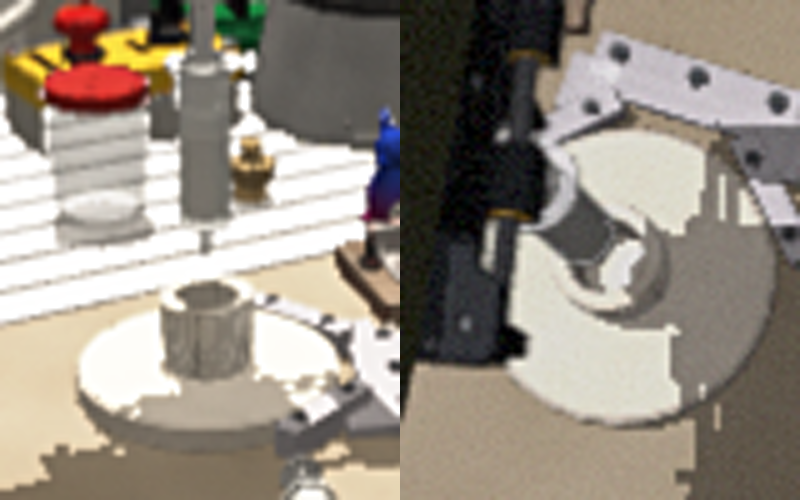

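In the side view the nozzle tip is at crop (206,252), pixel (300.2,160.4). The point 20 mm over the mouth centre projects to (300,161). The bat is still seated and nothing touches the cup, so I'm handing in.

```bash
python3 -c "
from h import *
print(r.sign_off())"
```

```text
the job is handed in; nothing more can be done
None
```

The job is handed in: the bat sits against both arms of the V-stop, and the syringe is held still over the middle of the cup, tip about 2 cm above the rim and nozzle within about 3° of straight down, gripped by its thumb disc because the moves allow no tilt.

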